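Lock the grill plate and hold the sprung lid at its balance

TASK

The upper plate of the contact grill has just been hung back in its lid after washing: with the lid still shut, press the T-shaped retaining knob on top down and turn it clockwise until it has caught and stays down, so that the plate cannot drop. Then raise the lid by its bar handle until you are just past its balance point and the spring carries it, without snatching it or letting it fly open, and ease it back to just below the balance point (within about ten degrees), where it is light in the hand but cannot spring back. Finish there, the bar gripped between the fingers, holding the lid still while I wipe the lower plate - the program ends with you holding it, do not let go - and leave the other things on the worktop where they are.

Things in the scene. Friction and masses are not known exactly. Their poses are not given: they have to be found in the camera images.
- grill: contact grill (panini press), stainless steel, base 250 mm deep (its x) by 300 mm wide (its y), fixed. Origin: centre of its underside on the worktop; x points from its front (bar handle, towards the robot) to its rear (hinge), z up. Shut, the lid's flat top is 153 mm above the worktop and its front edge at x = -121 mm.
- lid_hinge (a point): middle of the lid's hinge axis, which runs along the grill's y; at (105, 0, 75) mm in the grill's frame. The bar handle's axis lies, with the lid shut, 275 mm in front of this (grill's -x) and 45 mm above it, and swings about it.
- lid (a joint): lid angle, rad: 0 shut, grows as the front rises; stop at 1.75. A hinge spring carries most of the lid's 1.9 kg. Balance point at 0.75 rad (43 degrees): below it the lid falls shut, above it the spring throws it open. Lifting force at the bar: 3.2 N shut, 0.9 N at 0.6, none at 0.75; at 0.9 it must be held back with 1 N. Hardly any hinge friction, so it does not stay anywhere by itself.
- bar_mid (a point): middle of the lid's bar handle: black round bar 20 mm thick, 200 mm long along the grill's y, an arm at each end, standing clear of the lid's front edge by 39 mm. Shut, its axis is 120 mm above the worktop, nothing under it. It can roll between the finger pads, so the gripper may keep pointing down while the lid turns. The point moves with the lid.
- knob_grip (a point): middle of the cross-bar of the black T-shaped retaining knob on the lid's top: cross-bar 52 mm long, 14 thick, 20 high, on a 13 mm stem; at x = -20 mm, y = 0 of the grill, at the start 188 mm above the worktop, its top 8 mm higher, its underside 23 mm above the lid. Its z is the knob's axis (up while shut), the cross-bar runs along its y; it moves with the knob.
- knob_push (a joint): how far the knob is pressed into the lid, m: 0 sprung up, 0.008 fully down; its spring pushes back with 4 N at the top and 10 N fully down. Pressed by at least 0.006 it is free to turn; turned and let go it springs back only to about 0.004, where its lug has caught.
- knob_turn (a joint): turn of the knob, rad: 0 at the start (cross-bar along the grill's y), grows clockwise seen from above; stop at 1.35. It turns only while pressed down (a keyway blocks it otherwise); it counts as caught from 1.0 rad on. Light friction, 0.03 N m.
- spatula: wooden-handled spatula lying on the right of the grill; leave it
- plate: blue plate, 170 mm across, on the left of the grill; leave it
- mug: white mug, 90 mm high, left of and before the grill; leave it
- salt_cellar: small dark wooden salt cellar, 56 mm high, right of and before the grill; leave it
- bowl: steel mixing bowl, 220 mm across, 90 mm high, with a peach in it, far right; leave it
- bottle: green bottle, 240 mm high, far left; leave it
- pepper_mill: wooden pepper mill, 185 mm high, far right; leave it

How it is judged:
By the outcome, as a careful person would: the job done as asked, in the order asked, and still so for the second after the job is handed in, while the arm keeps its last pose, push and grip.
It also fails if it takes over 53 s, if anything falls off the work surface, if the arm or the gripper's body presses on something with over 40 N, if the wrist force passes 120 N, or if a joint passes its speed limit or range.

ROBOT

A 6-joint arm with a two-finger parallel gripper is mounted at the origin on the work surface. World frame = base frame: x ahead of the robot, y to its left, z up, the work surface at z = 0. Lengths are in m, angles in rad, forces in N, time in s.
With the tool pointing down it reaches from about 0.325 to 0.85 m from the base axis. Payload 4.4 kg.
Tool frame: the origin (TCP) lies between the finger pads, 19 mm behind the fingertips; this is the grasp point; z points along the fingers, y is the line along which they close (so a half turn about z gives the same grasp; the last joint's range is limited). The gripper opens to 94 mm and grips with 3 to 60 N. Pads are 16 mm wide; open, the fingers measure 119 mm over their backs; the gripper's body (75 mm by 177 mm) begins 78 mm behind the grasp point.
Start: joints at [-1.339, 0.207, 1.542, -0, 1.393, -0.15], TCP at [0.214, -0.534, 0.224] pointing down, gripper open.
Joint ranges: [-2.73, 2.73], [-0.86, 2.22], [0.23, 2.46], [-1.11, 4.25], [0.08, 2.63], [-2.82, 2.82]. Speed limits (rad/s): [2.79, 2.79, 3.14, 3.14, 3.14, 3.14].

INTERFACE

Orientations are given as a unit quaternion [x, y, z, w].
In Python, from cell import arm gives the robot as it stands.
- The arm moves only by the tool drive_effector, called after ">>>" as a command line: name --argument value ..., lists and objects as JSON in quotes. Schema: {"type":"object","properties":{"motion":{"type":"array","items":{"type":"array","items":{"type":"number"},"minItems":5,"maxItems":5},"minItems":1,"maxItems":8},"clamp_n":{"type":"number"},"only":{"type":"string"},"quiet":{"type":"boolean"},"lines":{"type":"string"}},"required":["motion"],"additionalProperties":false}. motion is a list of rows, 1 to 8 of them, each of 5 numbers: dx, dy, dz in m, then a turn about the tool's z in rad, then the finger opening in m; each row is the pose to reach, as a shift and turn from the pose commanded when the call began, along the tool's axes at that moment; what a row does not reach only later rows make up. A row lasts 1/8 s, in which the tool goes at most 0.0625 m and 0.188 rad, less where a joint would pass 70% of its speed; a pose out of reach is approached as far as the arm can. The fingers move at their own pace and stop on an object; clamp_n is the grip in N (left out, the last holds). Time passes only in rows, so rows that do not move let the fingers close. The tool returns the time, the measured TCP pose, the force, the opening and the grip force at its end. only (a regular expression) keeps the lines of the reply that match it, lines (a string "A,B") keeps lines A to B, and quiet returns only ok. Input that does not fit is refused with a message, and nothing moves.
- arm.sense(): the state, without advancing time (a new reading comes with each control period).
- arm.snapshot(name): name is "side" or "top" or "wrist"; returns a dict with "color" (400x640x3 uint8, red, green, blue), "fx", "fy", "cx", "cy" (pixels), "extrinsics" (4x4, takes a point from world to camera coordinates); the wrist camera has in their place "hand_eye" (4x4, takes a point from camera to tool coordinates, whose origin is the TCP and whose axes are the flange's). Camera axes: x right, y down, z forward; pixel columns grow to the right and rows downward; lengths in m; the calibration is good to about 2 mm. A picture is of the moment at which its call begins: read the wrist's pose just before it. There is no depth.
- arm.sign_off(): hands the job in; it is judged then, once.
The state is a dict: "time": time; "joint_positions": joint angles; "joint_velocities": joint speeds; "effort": joint torques, N m; "tool_pos": TCP position; "ee_rot": TCP orientation; "ft_force": force on the tool from outside, world axes, zero at the start; "wrist_torque": the same for the moment, N m; "width": finger opening in m; "grip_force": force on a finger pad.
Only numpy, scipy, OpenCV 4.12 (cv2) and the standard library are available. Lean on these libraries where they do the work, as an engineer would, in place of code of your own. Each camera call takes 0.05 s, during which the arm holds its last target. There are 200 camera calls.

## Working session

There is one attempt and no reset: what is moved stays moved. The work goes in short steps, Python scripts to look and compute and a tool call to move; the robot and the scene stay as the last step left them, time stands still between calls to the robot, and variables do not carry over. Pictures are saved under pics/ and viewed, at most 10 in all, crops included, and the job is handed in when it is done.

```bash
ls; mkdir -p pics
```

Run:
```python
from cell import arm
import cv2
s=arm.sense();print(s)
for n in("top","side"):
    d=arm.snapshot(n);cv2.imwrite(f"pics/{n}0.png",d["color"][:,:,::-1]);print(n,d["fx"],d["fy"],d["cx"],d["cy"],d["extrinsics"])
```

```text
cell.py
pics
{'time': 0.0, 'joint_positions': array([-1.33951306e+00,  2.07371860e-01,  1.54290178e+00, -3.31100694e-05,
        1.39346102e+00, -1.50503551e-01]), 'joint_velocities': array([-1.34401567e-03,  2.40688605e-03, -5.80231459e-06,  4.20719564e-04,
       -8.31344445e-04, -1.80911485e-04]), 'effort': array([-1.21797424e-03, -3.70878410e+01, -2.81418228e+01,  6.96531124e-02,
        3.61829333e-02, -1.64272710e-04]), 'tool_pos': array([ 0.21404127, -0.53288938,  0.22314281]), 'ee_rot': array([ 9.81833995e-01,  1.89738925e-01, -5.95250202e-05, -1.06947517e-03]), 'ft_force': array([-0.08824227,  0.38008757, -0.71156304]), 'wrist_torque': array([-0.00010181,  0.02159028,  0.06901449]), 'grip_force': 0.0, 'width': 0.09392977822088455}
top 458.25790239024974 458.25790239024974 318.8592223525374 199.59980135589512 [[ 2.04972768e-02 -9.99787157e-01  2.34576388e-03 -4.59435597e-02]
 [-9.92450801e-01 -2.06305227e-02 -1.20895779e-01  5.54917832e-01]
 [ 1.20918442e-01  1.49979006e-04 -9.92662434e-01  1.64732613e+00]
 [ 0.00000000e+00  0.00000000e+00  0.00000000e+00  1.00000000e+00]]
side 461.6548021769385 461.6548021769385 325.0713438736303 204.4029226875583 [[ 0.81315545 -0.58172737 -0.01927381 -0.45547095]
 [-0.46039352 -0.62258582 -0.6327912   0.31427088]
 [ 0.35611236  0.52343115 -0.77408256  1.66393622]
 [ 0.          0.          0.          1.        ]]
```

View pics/top0.png

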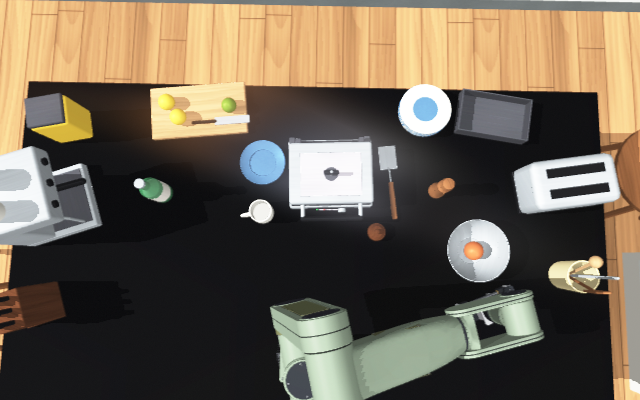

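View pics/side0.png

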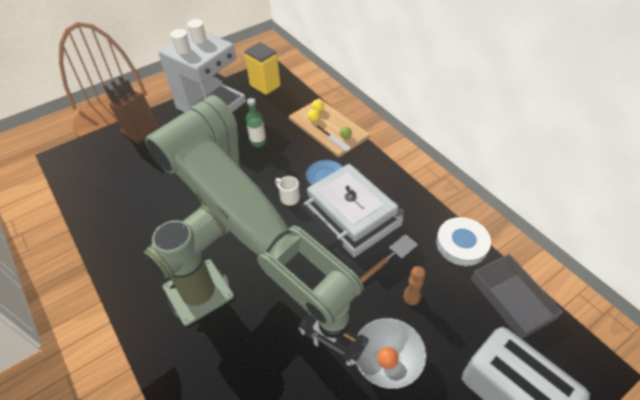

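The top view shows the grill at about (331,173), its knob near (331,174) and the bar near row 209. The salt cellar is at (376,231) and the mug at (261,211). I'll enlarge the grill.

Run:
```python
import cv2
a=cv2.imread("pics/top0.png")[125:225,275:390];a=cv2.convertScaleAbs(a,alpha=1,beta=0)
import numpy as np
a=(255*(a/255.)**.6).astype('uint8')
cv2.imwrite("pics/c1.png",cv2.resize(a,None,fx=6,fy=6,interpolation=cv2.INTER_CUBIC)[:600])
```

```text
(no output)
```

View pics/c1.png

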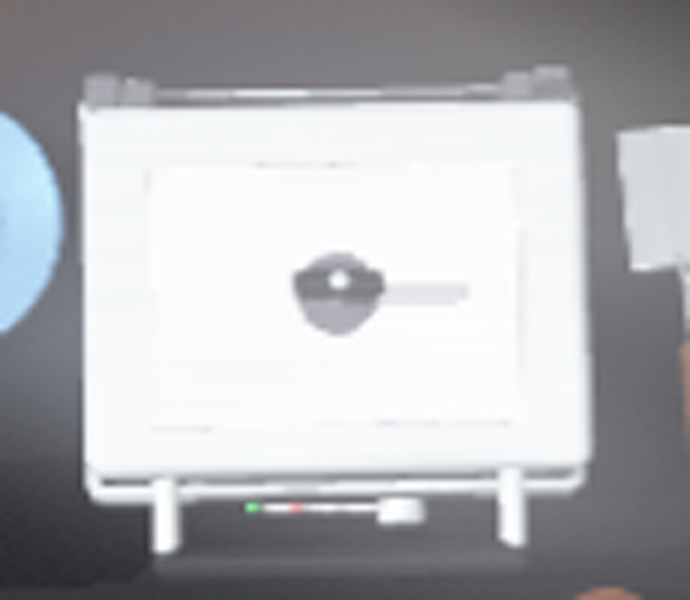

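The crop shows the cross-bar centred at about (338,281). The lid's front edge runs from (88,470) to (590,463), and the arm ends are at about (165,550) and (513,543).

Create h.py:
```python
import numpy as np
from scipy.spatial.transform import Rotation as R
def ray(d,u,v,z,E=None):
    "pixel -> world point on plane z"
    E=d["extrinsics"] if E is None else E
    c=-E[:3,:3].T@E[:3,3]; r=E[:3,:3].T@np.array([(u-d["cx"])/d["fx"],(v-d["cy"])/d["fy"],1])
    return c+r*(z-c[2])/r[2]
def proj(d,p,E=None):
    E=d["extrinsics"] if E is None else E
    q=E[:3,:3]@p+E[:3,3]; return np.array([d["fx"]*q[0]/q[2]+d["cx"],d["fy"]*q[1]/q[2]+d["cy"]])
def wristE(d,s):
    T=np.eye(4);T[:3,:3]=R.from_quat(s["ee_rot"]).as_matrix();T[:3,3]=s["tool_pos"]
    return np.linalg.inv(T@d["hand_eye"])
def intool(s,p):
    return R.from_quat(s["ee_rot"]).inv().apply(np.asarray(p)-s["tool_pos"])
```

Run:
```python
from h import *
from cell import arm
d=arm.snapshot("top")
f=lambda u,v,z:ray(d,275+(u+.5)/6-.5,125+(v+.5)/6-.5,z)[:2].round(4)
for n,a in dict(knob=(338,279,.196),kl=(292,280,.19),kr=(384,280,.19),fl=(88,470,.153),fr=(590,463,.153),bl=(82,103,.153),br=(578,100,.153),al=(165,552,.12),ar=(513,545,.12)).items(): print(n,f(*a))
```

```text
knob [ 0.6327 -0.0728]
kl [ 0.6327 -0.0472]
kr [ 0.6337 -0.0986]
fl [0.5278 0.066 ]
fr [ 0.5377 -0.2187]
bl [0.7405 0.0755]
br [ 0.7483 -0.2104]
al [0.4848 0.0224]
ar [ 0.493  -0.1784]
```

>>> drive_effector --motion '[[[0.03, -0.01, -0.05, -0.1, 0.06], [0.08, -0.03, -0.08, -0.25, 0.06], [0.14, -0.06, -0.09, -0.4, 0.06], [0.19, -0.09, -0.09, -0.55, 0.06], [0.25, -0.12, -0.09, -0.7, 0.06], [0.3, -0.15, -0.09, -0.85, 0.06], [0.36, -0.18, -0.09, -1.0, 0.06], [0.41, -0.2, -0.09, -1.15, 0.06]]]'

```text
refused: motion[0]: the value is too long (schema: maxItems 5). Nothing was moved.
```

Refused on format, not on reach. It needs a list of rows, each a list of 5 numbers.

>>> drive_effector --motion '[[0.03, -0.01, -0.05, -0.1, 0.06], [0.08, -0.03, -0.08, -0.25, 0.06], [0.14, -0.06, -0.09, -0.4, 0.06], [0.19, -0.09, -0.09, -0.55, 0.06], [0.25, -0.12, -0.09, -0.7, 0.06], [0.3, -0.15, -0.09, -0.85, 0.06], [0.36, -0.18, -0.09, -1.0, 0.06], [0.41, -0.2, -0.09, -1.15, 0.06]]'

```text
time: 1.15
tool_pos: [0.5211, -0.1933, 0.3141]
ee_rot: [0.719, 0.695, -0.0, -0.0]
ft_force: [0.3, -0.1, -0.5]
width: 0.0597
grip_force: 0.0
```

Run:
```python
from h import *
from cell import arm
s=arm.sense();print(s["joint_positions"].round(3),intool(s,[.633,-.0727,.3]).round(4)); m=R.from_quat(s["ee_rot"]).as_matrix();print(np.arctan2(m[1,1],m[0,1]))
```

```text
[-0.511  0.11   1.468 -0.     1.564 -0.477] [0.1243 0.1078 0.0141]
-0.03365912701212519
```

>>> drive_effector --motion '[[0.04, 0.035, 0, -0.07, 0.06], [0.08, 0.07, 0.01, -0.07, 0.06], [0.124, 0.108, 0.03, -0.07, 0.06], [0.124, 0.108, 0.05, -0.07, 0.06], [0.124, 0.108, 0.05, -0.07, 0.06]]'

```text
time: 1.78
tool_pos: [0.6316, -0.0744, 0.2611]
ee_rot: [0.696, 0.718, -0.002, -0.003]
ft_force: [-1.1, -0.2, 0.8]
width: 0.0601
grip_force: 0.0
```

Run:
```python
from h import *
from cell import arm
import cv2
s=arm.sense();d=arm.snapshot("wrist");E=wristE(d,s);cv2.imwrite("pics/w1.png",d["color"][:,:,::-1])
print(s["joint_positions"].round(3),intool(s,[.633,-.0727,.188]).round(4),proj(d,np.array([.633,-.0727,.196]),E))
```

```text
[-0.253  0.315  1.331 -0.     1.502 -0.286] [0.0016 0.0019 0.0731] [318.86018601 213.89127158]
```

View pics/w1.png

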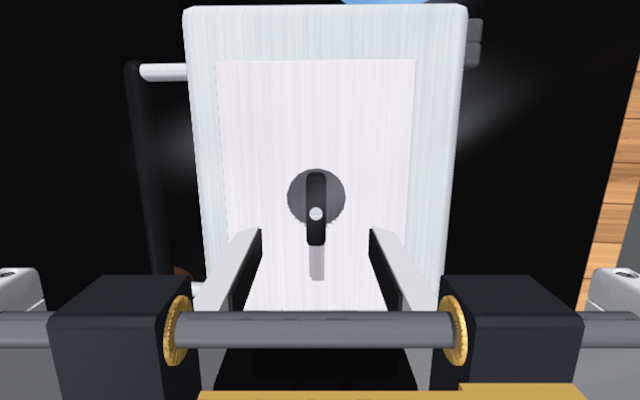

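The wrist view shows the knob's centre dot at (316,214), about 3 px from the prediction, with the cross-bar aligned to the pads. The bar is on the left, near columns 130–165.

Run:
```python
from h import *
from cell import arm
s=arm.sense();d=arm.snapshot("wrist");E=wristE(d,s)
k=ray(d,316,214,.196,E);print(k,intool(s,[k[0],k[1],.188]).round(4))
for u,v in((132,68),(168,300)):print(ray(d,u,v,.12,E))
```

```text
[ 0.63184524 -0.07434123  0.196     ] [ 0.0009 -0.0001  0.075 ]
[0.4743165  0.02513725 0.12      ]
[ 0.48733338 -0.19313736  0.12      ]
```

>>> drive_effector --motion '[[0.001, 0, 0.03, 0, 0.06], [0.001, 0, 0.055, 0, 0.06], [0.001, 0, 0.072, 0, 0.06], [0.001, 0, 0.072, 0, 0.06]]'

```text
time: 2.38
tool_pos: [0.6322, -0.075, 0.1916]
ee_rot: [0.696, 0.718, -0.0, -0.001]
ft_force: [0.1, -0.1, -0.3]
width: 0.0603
grip_force: 0.0
```

>>> drive_effector --motion '[[0, 0, 0, 0, 0.005], [0, 0, 0, 0, 0.005], [0, 0, 0, 0, 0.005], [0, 0, 0, 0, 0.005], [0, 0, 0, 0, 0.005]]' --clamp_n 35

```text
time: 3.0
tool_pos: [0.6318, -0.0746, 0.1923]
ee_rot: [0.696, 0.718, -0.001, -0.001]
ft_force: [-6.8, -0.5, 3.7]
width: 0.0139
grip_force: 34.7
```

>>> drive_effector --motion '[[0, 0, 0.004, 0, 0.005], [0, 0, 0.008, 0, 0.005], [0, 0, 0.009, 0, 0.005], [0, 0, 0.009, 0, 0.005]]'

```text
time: 3.5
tool_pos: [0.6319, -0.0746, 0.1848]
ee_rot: [0.696, 0.718, -0.001, -0.001]
ft_force: [-7.0, 0.8, 9.6]
width: 0.0138
grip_force: 35.0
```

>>> drive_effector --motion '[[0, 0, 0.001, 0.15, 0.005], [0, 0, 0.001, 0.3, 0.005], [0, 0, 0.001, 0.45, 0.005]]'

```text
time: 3.88
tool_pos: [0.6308, -0.0744, 0.1842]
ee_rot: [0.84, 0.543, -0.002, -0.001]
ft_force: [-10.3, 2.4, 12.5]
width: 0.0138
grip_force: 35.0
```

>>> drive_effector --motion '[[0, 0, 0, 0.15, 0.005], [0, 0, 0, 0.3, 0.005], [0, 0, 0, 0.45, 0.005], [0, 0, 0, 0.6, 0.005], [0, 0, 0, 0.75, 0.005], [0, 0, 0, 0.8, 0.005], [0, 0, 0, 0.8, 0.005]]'

```text
time: 4.75
tool_pos: [0.6295, -0.0729, 0.1842]
ee_rot: [0.985, 0.175, -0.004, -0.002]
ft_force: [-13.3, 3.7, 14.8]
width: 0.0136
grip_force: 35.0
```

Run:
```python
from h import *
from cell import arm
s=arm.sense();m=R.from_quat(s["ee_rot"]).as_matrix();print(np.arctan2(m[1,1],m[0,1]),s["wrist_torque"],s["joint_positions"])
```

```text
-1.218644818723422 [0.73844493 2.62582404 0.00275925] [-2.52137681e-01  3.66798531e-01  1.42260331e+00  6.49032657e-04
  1.36061469e+00  9.66351609e-01]
```

>>> drive_effector --motion '[[0, 0, -0.002, 0, 0.005], [0, 0, -0.004, 0, 0.005], [0, 0, -0.004, 0, 0.005]]'

```text
time: 5.12
tool_pos: [0.6295, -0.0729, 0.1864]
ee_rot: [0.985, 0.175, -0.004, -0.002]
ft_force: [-10.0, 3.6, 7.5]
width: 0.0136
grip_force: 35.0
```

>>> drive_effector --motion '[[0, 0, 0, 0, 0.035], [0, 0, 0, 0, 0.035], [0, 0, 0, 0, 0.035]]'

```text
time: 5.5
tool_pos: [0.6333, -0.0748, 0.1861]
ee_rot: [0.985, 0.175, 0.0, 0.0]
ft_force: [0.6, -0.2, -0.3]
width: 0.0348
grip_force: 0.0
```

>>> drive_effector --motion '[[0, 0, -0.03, 0, 0.035], [0, 0, -0.06, 0, 0.05], [0, 0, -0.08, 0, 0.05], [0, 0, -0.08, 0, 0.05]]'

```text
time: 6.0
tool_pos: [0.6342, -0.0749, 0.2684]
ee_rot: [0.985, 0.175, 0.002, 0.001]
ft_force: [-0.1, -0.4, -0.0]
width: 0.0496
grip_force: 0.0
```

Run:
```python
from h import *
from cell import arm
import cv2
s=arm.sense();d=arm.snapshot("wrist");cv2.imwrite("pics/w2.png",d["color"][:,:,::-1]);E=wristE(d,s)
for z in(.196,.192,.188):print(proj(d,np.array([.632,-.0743,z]),E))
```

```text
[313.28998624 214.71727475]
[313.30842381 213.05485214]
[313.32629477 211.44351704]
```

View pics/w2.png

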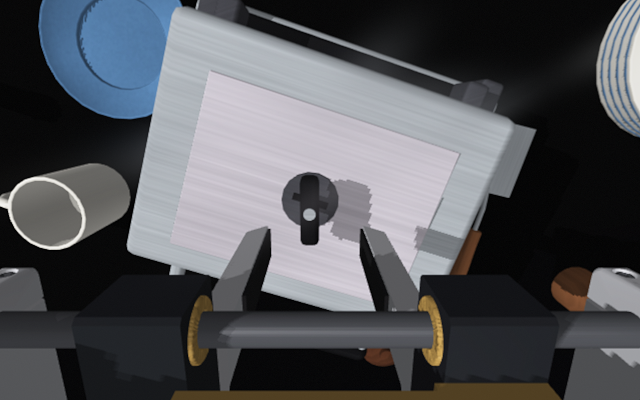

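The view shows the knob turned and staying turned after release, with its dot at (309,214). It can't turn back unless it's pressed. Next is the bar.

Run:
```python
from h import *
from cell import arm
s=arm.sense();print(intool(s,[.481,-.08,.26]).round(4))
```

```text
[-0.1447 -0.0474  0.0064]
```

>>> drive_effector --motion '[[-0.02, -0.007, 0, -0.16, 0.05], [-0.04, -0.014, 0, -0.32, 0.05], [-0.06, -0.02, 0, -0.48, 0.05], [-0.08, -0.026, 0, -0.64, 0.05], [-0.1, -0.033, 0, -0.8, 0.05], [-0.12, -0.04, 0, -0.96, 0.05], [-0.14, -0.047, 0, -1.12, 0.05], [-0.145, -0.047, 0, -1.26, 0.05]]'

```text
time: 7.05
tool_pos: [0.4785, -0.0799, 0.2643]
ee_rot: [0.691, 0.723, -0.001, -0.002]
ft_force: [0.5, -0.5, 0.2]
width: 0.0501
grip_force: 0.0
```

>>> drive_effector --motion '[[0, 0, 0, 0, 0.05], [0, 0, 0, 0, 0.05]]'

```text
time: 7.3
tool_pos: [0.4804, -0.0802, 0.2653]
ee_rot: [0.693, 0.721, -0.0, -0.001]
ft_force: [0.4, 0.1, -0.0]
width: 0.0506
grip_force: 0.0
```

Run:
```python
from h import *
from cell import arm
import cv2
s=arm.sense();d=arm.snapshot("wrist");E=wristE(d,s);cv2.imwrite("pics/w3.png",d["color"][:,:,::-1])
m=R.from_quat(s["ee_rot"]).as_matrix();print(np.arctan2(m[1,1],m[0,1]))
print(proj(d,np.array([.482,-.08,.12]),E),proj(d,np.array([.482,-.08,.13]),E),s["joint_positions"].round(2))
```

```text
0.03902224483149916
[317.88435909 189.10363245] [317.96630353 191.70045764] [-0.34 -0.01  1.7   0.    1.46 -0.38]
```

View pics/w3.png

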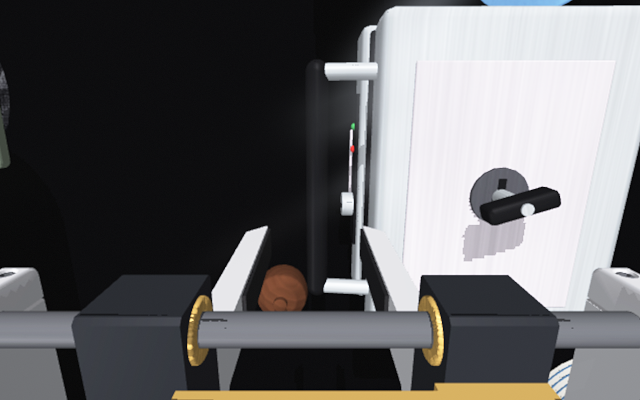

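The bar is centred at column 316, between pads at about 265 and 362, and it runs parallel to them. The salt cellar, at (282,290), is well below the fingertips. Descend and grip lightly.

>>> drive_effector --motion '[[0, 0.001, 0.04, 0, 0.05], [0, 0.001, 0.085, 0, 0.05], [0, 0.001, 0.12, 0, 0.05], [0, 0.001, 0.144, 0, 0.05], [0, 0.001, 0.144, 0, 0.05], [0, 0.001, 0.144, 0, 0.05]]'

```text
time: 8.1
tool_pos: [0.4825, -0.0806, 0.1231]
ee_rot: [0.693, 0.721, 0.0, 0.001]
ft_force: [-0.8, 0.5, 0.8]
width: 0.05
grip_force: 0.0
```

>>> drive_effector --motion '[[0, 0, 0, 0, 0.01], [0, 0, 0, 0, 0.01], [0, 0, 0, 0, 0.01], [0, 0, 0, 0, 0.01], [0, 0, 0, 0, 0.01]]' --clamp_n 25

```text
time: 8.72
tool_pos: [0.4818, -0.0804, 0.1226]
ee_rot: [0.692, 0.721, 0.0, 0.0]
ft_force: [-0.3, -0.5, 1.8]
width: 0.0195
grip_force: 25.0
```

>>> drive_effector --motion '[[0, 0.0012, -0.0069, 0, 0.01], [0, 0.0026, -0.0137, 0, 0.01], [0, 0.0041, -0.0205, 0, 0.01], [0, 0.0058, -0.0272, 0, 0.01], [0, 0.0078, -0.0339, 0, 0.01], [0, 0.0098, -0.0406, 0, 0.01], [0, 0.012, -0.0472, 0, 0.01], [0, 0.0144, -0.0538, 0, 0.01]]'

```text
time: 9.72
tool_pos: [0.4954, -0.0799, 0.1763]
ee_rot: [0.692, 0.721, -0.001, -0.001]
ft_force: [-0.7, -2.8, -4.3]
width: 0.0194
grip_force: 25.0
```

```bash
python3 -c "
import numpy as np
g=lambda t:np.array([.275-.2787*np.cos(.1622+t),.045-.2787*np.sin(.1622+t)])
for a,b in((.2,.4),(.4,.6),(.6,.8),(.8,.7),(.8,.65)):print(a,b,[[0,*(g(t)-g(a)).round(4).tolist(),0,.01] for t in np.linspace(a,b,9)[1:]])"
```

```text
0.2 0.4 [[0, 0.0025, -0.0065, 0, 0.01], [0, 0.0053, -0.0129, 0, 0.01], [0, 0.0081, -0.0193, 0, 0.01], [0, 0.0112, -0.0255, 0, 0.01], [0, 0.0143, -0.0317, 0, 0.01], [0, 0.0177, -0.0378, 0, 0.01], [0, 0.0212, -0.0439, 0, 0.01], [0, 0.0248, -0.0498, 0, 0.01]]
0.4 0.6 [[0, 0.0038, -0.0058, 0, 0.01], [0, 0.0077, -0.0116, 0, 0.01], [0, 0.0118, -0.0173, 0, 0.01], [0, 0.016, -0.0228, 0, 0.01], [0, 0.0204, -0.0282, 0, 0.01], [0, 0.0248, -0.0336, 0, 0.01], [0, 0.0295, -0.0388, 0, 0.01], [0, 0.0342, -0.0439, 0, 0.01]]
0.6 0.8 [[0, 0.0049, -0.005, 0, 0.01], [0, 0.0099, -0.0098, 0, 0.01], [0, 0.015, -0.0146, 0, 0.01], [0, 0.0202, -0.0192, 0, 0.01], [0, 0.0256, -0.0236, 0, 0.01], [0, 0.031, -0.028, 0, 0.01], [0, 0.0366, -0.0322, 0, 0.01], [0, 0.0423, -0.0362, 0, 0.01]]
0.8 0.7 [[0, -0.0028, 0.002, 0, 0.01], [0, -0.0057, 0.0041, 0, 0.01], [0, -0.0085, 0.0061, 0, 0.01], [0, -0.0112, 0.0082, 0, 0.01], [0, -0.014, 0.0104, 0, 0.01], [0, -0.0167, 0.0126, 0, 0.01], [0, -0.0194, 0.0148, 0, 0.01], [0, -0.022, 0.017, 0, 0.01]]
0.8 0.65 [[0, -0.0043, 0.003, 0, 0.01], [0, -0.0085, 0.0061, 0, 0.01], [0, -0.0126, 0.0093, 0, 0.01], [0, -0.0167, 0.0126, 0, 0.01], [0, -0.0207, 0.0159, 0, 0.01], [0, -0.0247, 0.0193, 0, 0.01], [0, -0.0286, 0.0228, 0, 0.01], [0, -0.0324, 0.0264, 0, 0.01]]
```

Lifting smoothly, with forces under 5 N. On to 0.6.

>>> drive_effector --motion '[[0, 0.0025, -0.0065, 0, 0.01], [0, 0.0053, -0.0129, 0, 0.01], [0, 0.0081, -0.0193, 0, 0.01], [0, 0.0112, -0.0255, 0, 0.01], [0, 0.0143, -0.0317, 0, 0.01], [0, 0.0177, -0.0378, 0, 0.01], [0, 0.0212, -0.0439, 0, 0.01], [0, 0.0248, -0.0498, 0, 0.01]]'

```text
time: 10.72
tool_pos: [0.5187, -0.0789, 0.2261]
ee_rot: [0.692, 0.721, -0.002, -0.002]
ft_force: [-7.2, -2.9, 0.7]
width: 0.0194
grip_force: 25.0
```

>>> drive_effector --motion '[[0, 0.0038, -0.0058, 0, 0.01], [0, 0.0077, -0.0116, 0, 0.01], [0, 0.0118, -0.0173, 0, 0.01], [0, 0.016, -0.0228, 0, 0.01], [0, 0.0204, -0.0282, 0, 0.01], [0, 0.0248, -0.0336, 0, 0.01], [0, 0.0295, -0.0388, 0, 0.01], [0, 0.0342, -0.0439, 0, 0.01]]'

```text
time: 11.72
tool_pos: [0.5517, -0.0776, 0.2719]
ee_rot: [0.693, 0.721, -0.003, -0.003]
ft_force: [-14.0, -3.1, 10.3]
width: 0.0192
grip_force: 25.0
```

Tracking is good at about 0.6 rad. There is a radial push of about 17 N towards the hinge, so I'll ease the path 4 mm outward while passing the balance point slowly.

>>> drive_effector --motion '[[0, 0.003, -0.0045, 0, 0.01], [0, 0.006, -0.008, 0, 0.01], [0, 0.0098, -0.0118, 0, 0.01], [0, 0.0133, -0.0156, 0, 0.01], [0, 0.0169, -0.0193, 0, 0.01], [0, 0.0205, -0.023, 0, 0.01]]'

```text
time: 12.48
tool_pos: [0.5745, -0.0767, 0.2953]
ee_rot: [0.693, 0.721, -0.001, -0.0]
ft_force: [-6.7, -2.4, 4.9]
width: 0.0193
grip_force: 25.0
```

>>> drive_effector --motion '[[0, 0.0035, -0.0035, 0, 0.01], [0, 0.007, -0.007, 0, 0.01], [0, 0.011, -0.0105, 0, 0.01], [0, 0.0147, -0.0137, 0, 0.01], [0, 0.0185, -0.0168, 0, 0.01], [0, 0.0225, -0.0205, 0, 0.01], [0, 0.0225, -0.0205, 0, 0.01], [0, 0.0225, -0.0205, 0, 0.01]]'

```text
time: 13.48
tool_pos: [0.598, -0.0757, 0.3148]
ee_rot: [0.692, 0.721, 0.0, 0.001]
ft_force: [-4.9, -2.4, 5.5]
width: 0.0192
grip_force: 25.0
```

Create ang.py:
```python
from h import *
from cell import arm
s=arm.sense();p=s["tool_pos"]
c=np.hypot(p[0]-.4818,p[2]-.1226);t=2*np.arcsin(c/2/.2787)
v=np.array([.4818+.275-p[0],p[2]-.1226+.045])
print("chord angle",t,"hinge-based",np.arctan2(v[1],v[0])-.1622,"radius",np.hypot(*v),s["ft_force"])
```

```bash
python3 ang.py
```

```text
chord angle 0.8294055730141929 hinge-based 0.818684706055233 radius 0.28540621855692405 [-4.85640725 -2.40502892  5.46875132]
```

Past balance at about 0.82 rad and held. Now ease back to about 0.66.

>>> drive_effector --motion '[[0, -0.003, 0.002, 0, 0.01], [0, -0.007, 0.005, 0, 0.01], [0, -0.011, 0.008, 0, 0.01], [0, -0.0147, 0.011, 0, 0.01], [0, -0.0183, 0.0139, 0, 0.01]]'

```text
time: 14.1
tool_pos: [0.5811, -0.0764, 0.3017]
ee_rot: [0.692, 0.722, 0.002, 0.002]
ft_force: [-2.8, -1.7, 5.8]
width: 0.0195
grip_force: 25.0
```

>>> drive_effector --motion '[[0, -0.0035, 0.003, 0, 0.01], [0, -0.007, 0.006, 0, 0.01], [0, -0.0105, 0.009, 0, 0.01], [0, -0.014, 0.0123, 0, 0.01], [0, -0.0171, 0.0153, 0, 0.01], [0, -0.0171, 0.0153, 0, 0.01], [0, -0.0171, 0.0153, 0, 0.01], [0, -0.0171, 0.0153, 0, 0.01]]'

```text
time: 15.1
tool_pos: [0.5626, -0.0771, 0.2843]
ee_rot: [0.692, 0.721, -0.0, 0.0]
ft_force: [-4.6, -3.0, 4.2]
width: 0.0189
grip_force: 25.0
```

```bash
python3 ang.py
```

Run:
```python
from cell import arm
import cv2,numpy as np
a=arm.snapshot("side")["color"][:,:,::-1][120:280,240:440]
b=arm.snapshot("top")["color"][:,:,::-1][110:250,250:420]
cv2.imwrite("pics/s2.png",np.hstack([cv2.resize(a,(400,320),interpolation=2),cv2.resize(b,(390,320),interpolation=2)]))
```

```text
chord angle 0.6603897475233694 hinge-based 0.6541955226184045 radius 0.28363559886228 [-4.56966493 -2.96097992  4.19862859]
```

View pics/s2.png

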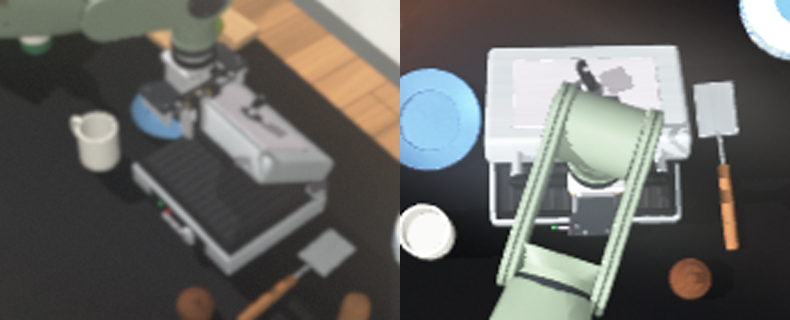

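The views show the lid at about 38° with the bar in the fingers (left half, around (185,110)). The knob is still turned (right half, (587,75)), and the plate, mug, spatula and salt cellar haven't moved.

>>> drive_effector --motion '[[0, 0, 0, 0, 0.01], [0, 0, 0, 0, 0.01], [0, 0, 0, 0, 0.01], [0, 0, 0, 0, 0.01]]'

```text
time: 15.7
tool_pos: [0.5626, -0.0771, 0.2843]
ee_rot: [0.692, 0.721, -0.0, 0.0]
ft_force: [-4.1, -2.5, 5.5]
width: 0.0196
grip_force: 25.0
```

```bash
python3 ang.py; python3 -c "
from cell import arm
print(arm.sign_off())"
```

```text
chord angle 0.6603893793415114 hinge-based 0.6542093888746787 radius 0.28362464883151944 [-4.08575304 -2.50127109  5.45324421]
the job is handed in; nothing more can be done
None
```

The job is handed in at 15.7 s: I pressed the knob and turned it about 1.25 rad, and it stayed turned; I raised the lid to about 0.82 rad, eased it back to about 0.66 rad (5° below balance), and the bar is still gripped and steady.

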